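# Swap the part frame in a draught-guarded hanging scale and shut its sliding door

### The job

The frame with the six tiles still hangs in the guarded scale from the last weighing. Slide the scale's clear top door wide open, take that frame off the hook and stand it upright in the free slot of the rack, hang the frame with the two big wheels on the hook by its arched eye, then slide the door fully shut so that the frame hangs free and comes to rest for its reading. Do not drop a frame, do not press the hook down to its stop, and leave the frame of posts, the tape dispenser and the pen as they are.

Things in the scene. Friction and masses are not known exactly. Their poses are not given: they have to be found in the camera images.
- scale: Fixed weighing cabinet. Origin on the table under the hook; front -x, z up. Chamber (clear panes): inside x -78 to 68, y -72 to 71 mm, floor z 20, open above but for the door. Right of it (y -74 to -194) a housing 138 high, where the door parks. Rails along y at x -79 and 69, tops z 158, to y -211. Rear column x 39 to 64, |y| < 14; inside nothing rises over z 145.
- door (a joint): Clear top door of the scale: 0 = fully shut (stop); grows as it slides along the scale's -y; 0.135 m = fully open (stop), leaving the chamber open for y -61 to 71 mm. Starts shut or ajar up to 50 mm. Friction about 1.2 N; stays where left.
- door_grip (a point): Mid top edge of the door's handle: an upright black rib, 58 mm along the scale's x, 12 thick along its y; rib top z 188 mm, door surface z 156 (rib foot 18 thick up to z 160). Moves with the door, axes as the scale's; at scale x -5, y 50 mm when shut, y -85 fully open.
- hook (a joint): Sprung weighing hook: 0 = unloaded, grows as it sinks (m). About 220 N/m: a hanging frame sinks it 3 to 5 mm. Stop at 16 mm; keep below 14.
- saddle (a point): Top of the hook's 5 mm wire at mid saddle, z 127 mm unloaded; moves with the hook, axes as the scale's. Saddle level for x -9 to 9 mm; behind, the wire steps up 17 mm; in front its tip (x -17) rises 13 mm. A frame hangs square to x. To unhook: raise it 20 mm, draw it 32 mm along -x, lift out; hang the reverse way.
- wheel_frame: Grey plastic moulding, 100 wide (y), 98 tall (z), 6 mm thick (x), about 90 g; origin mid lower edge. Top bar z 76 to 84 mm, straight and free to grip at |y| 24 to 50; between, it arches up as hanging eye. Open below bar and eye down to z 50. This one has two wheels of 37 mm diameter; stands in the rack, to be weighed next.
- wheel_eye (a point): Middle of the underside of the wheel frame's arched eye, at the frame's own z = 90 mm (top of the arch z = 98 mm, arch within |y| < 24 mm).
- tile_frame: Grey plastic moulding, 100 wide (y), 98 tall (z), 6 mm thick (x), about 90 g; origin mid lower edge. Top bar z 76 to 84 mm, straight and free to grip at |y| 24 to 50; between, it arches up as hanging eye. Open below bar and eye down to z 50. This one has six oblong tiles in two rows; hangs on the hook at first, square to the scale.
- tile_eye (a point): Middle of the underside of the tile frame's arched eye, at the frame's own z = 90 mm (top of the arch z = 98 mm, arch within |y| < 24 mm).
- post_frame: Grey plastic moulding, 100 wide (y), 98 tall (z), 6 mm thick (x), about 90 g; origin mid lower edge. Top bar z 76 to 84 mm, straight and free to grip at |y| 24 to 50; between, it arches up as hanging eye. Open below bar and eye down to z 50. This one has five upright posts; stands in the rack and stays there.
- rack: Fixed wire rack, 196 (x) by 118 mm (y); origin on the table under its centre. Slots at x -60, 0, 60 mm hold frames upright, frame x along rack x (either way round), centred at y 0, lower edge on the floor z 35 (side lips at |y| 56, 9 high). A slot is an 8 mm gap between hoops 60 mm long in y, flaring from z 65 to 22 mm wide at z 78; hoop tops z 81. One slot is free.
- tape_dispenser: Weighted grey tape dispenser, 52 x 177 x 98 mm, standing in front of the scale; a bystander. Origin: middle of its underside, long side along own y.
- ballpoint: White and red ballpoint pen, 145 mm long, 9 mm high, lying on the table in front; a bystander. Origin: middle of its underside, length along own y.

How it is judged:
On the way, in this order (a step that is already met when the one before it is completed fails the run):
1. the top door is slid wide open (value of joint door above 0.11 m), for 0.1 s.
2. the tile frame stands upright in the rack's free slot, let go (x of tile_frame in the frame of rack between -0.075 and 0.075 m and y of tile_frame in the frame of rack between -0.02 and 0.02 m and z of tile_frame in the frame of rack between 0.031 and 0.042 m and angle between tile_frame's own z axis and vertical below 0.15 rad and contact force between the fingers and tile_frame below 0.05 N), for 0.2 s.
3. the wheel frame hangs on the hook by its eye, let go (distance between wheel_eye and saddle below 0.012 m and value of joint hook above 0.0025 m and angle between wheel_frame's own z axis and vertical below 0.2 rad and contact force between the fingers and wheel_frame below 0.05 N), for 0.2 s.
At the end, for the whole second after the job is handed in: Door shut to 5 mm; wheel frame hangs by its eye (12 mm of the saddle), weight on the hook (sunk over 2.5 mm), within 0.2 rad of upright; tile frame stands on a slot's floor in the rack (origin 31 to 42 mm high, 20 mm of the slot's middle, within 0.15 rad of upright); both at rest, let go (all of step 2 and all of step 3 and value of joint door below 0.005 m and linear speed of each of tile_frame, wheel_frame below 0.02 m/s and angular speed of wheel_frame below 0.3 rad/s); the robot touches nothing.
It fails at once if the weighing hook is pressed down to its stop (over 14 mm) (value of joint hook above 0.014 m).
It fails at once if a frame is dropped on the table or the chamber floor (height (world z) of any of wheel_frame, tile_frame below 0.022 m).
It fails at once if the post frame, the tape dispenser or the pen is shifted by over 20 mm (distance of any of post_frame, tape_dispenser, ballpoint from where it was at the start of the episode above 0.02 m).
It also fails if it takes over 69 s, if anything falls off the work surface, if the arm or the gripper's body presses on something with over 40 N, if the wrist force passes 120 N, or if a joint passes its speed limit or range.

### The arm

A 6-joint arm with a two-finger parallel gripper is mounted at the origin on a cart in front of the work surface, level with it; the furniture and walls round the work are solid. World frame = base frame: x ahead of the robot, y to its left, z up, the work surface at z = 0. Lengths are in m, angles in rad, forces in N, time in s.
With the tool pointing down it reaches from about 0.3 to 0.775 m from the base axis. Payload 14.6 kg.
Tool frame: the origin (TCP) lies midway between the tips of the shut fingers; the grasp point (between the pads) lies 19 mm behind it; z points along the fingers, y is the line along which they close (so a half turn about z gives the same grasp; the last joint's range is limited). The gripper opens to 94 mm and grips with 3 to 60 N. Pads are 16 mm wide; open, the fingers measure 119 mm over their backs; the gripper's body (75 mm by 177 mm) begins 78 mm behind the grasp point.
Start: joints at [-1.253, 0.3, 1.521, -0, 1.321, -0.067], TCP at [0.206, -0.51, 0.205] pointing down, gripper open.
Joint ranges: [-3.03, 3.03], [-0.79, 2.21], [0.23, 2.52], [-1.04, 4.18], [0, 3.07], [-2.55, 2.55]. Speed limits (rad/s): [2.22, 2.22, 2.57, 3.14, 3.14, 3.14].

### API

Orientations are given as [roll, pitch, yaw] about the fixed x, y, z axes, in that order (R = Rz(yaw) Ry(pitch) Rx(roll)).
In Python, from station import ctrl gives the robot as it stands. The module is installed in compiled form; this text tells all that it offers.
- The arm moves only by the tool servo_tool, never from a script. Its argument "plan" is a list of rows, each a list of 7 numbers: the opening in per cent of the stroke, from 0 (shut) to 100 (fully open), then the shift along the tool's x, y, z in m, then the turn, a rotation vector about the tool's x, y, z in rad. A call has exactly 8 rows; each row shifts and turns the commanded pose from where the row before left it, along the tool's axes as they then stand; what a row does not reach is not made up. A row lasts 1/8 s, in which the tool goes at most 62.5 mm and 10.7 degrees, less where a joint would pass 70% of its speed; a pose out of reach is approached as far as the arm can. A call with a gripper value outside its range is refused whole. The fingers move at their own pace and stop on an object; "force" is the grip in N (left out, the last holds). Time passes only in rows, so rows that do not move let the fingers close, or fill a call up. It gives the time, the measured TCP pose, the force, the opening and the grip force at its end, in the units of the state.
- ctrl.get_obs(): the state, without advancing time (a new reading comes with each control period).
- ctrl.camera(name): name is "scene" or "top" or "wrist"; returns a dict with "pixels" (480x640x3 uint8, red, green, blue), "z_map" (480x640 float32, m along the optical axis (not along the pixel's ray), 0 where there is no reading), "mtx" (3x3 intrinsics, pixels), "pose" (4x4, takes a point from camera to world coordinates). Camera axes: x right, y up, looking along -z (the intrinsics and any distortion apply to the point x, -y, -z); pixel columns grow to the right and rows downward; lengths in m; the calibration is good to about 2 mm. The wrist camera is an equidistant fisheye: a pixel r from the principal point sees the ray r / f radians off the axis. A picture is of the moment at which its call begins.
- ctrl.hand_in(): hands the job in; it is judged then, once.
The state is a dict: "time_s": time; "qpos": joint angles; "joint_vel": joint speeds; "tau": joint torques, N m; "ee_pos": TCP position; "eef_rot": TCP orientation; "force": force on the tool from outside, world axes, zero at the start; "moment": the same for the moment, N m; "grip_width": finger opening in m; "grip_force": force on a finger pad.
Only numpy, scipy, OpenCV 4.12 (cv2) and the standard library are available. Lean on these libraries where they do the work, as an engineer would, in place of code of your own. Each camera call takes 0.05 s, during which the arm holds its last target. There are 200 camera calls.

## Working session

There is one attempt and no reset: what is moved stays moved. The work goes in short steps, Python scripts to look and compute and a tool call to move; the robot and the scene stay as the last step left them, time stands still between calls to the robot, and variables do not carry over. Pictures are saved under pics/ and viewed, at most 10 in all, crops included, and the job is handed in when it is done.

Besides the shell and the picture viewer there is one more tool, called after "Emit:" as a command line: name --pt "numbers of a row" for each row, then --argument value for the rest. servo_tool: Moves the arm, as the interface text tells. Its arguments: {"type":"object","properties":{"plan":{"type":"array","items":{"type":"array","items":{"type":"number"}}},"force":{"type":"number"}},"required":["plan"]}

```bash
mkdir -p pics; cat > h.py <<'E'
import numpy as np, cv2
from station import ctrl
def snap(n,f):
    c=ctrl.camera(n); cv2.imwrite(f'pics/{f}.png',cv2.cvtColor(c['pixels'],cv2.COLOR_RGB2BGR)); np.savez(f'pics/{f}.npz',**c); return c
def ray(c,u,v):
    K=c['mtx'];d=np.array([(u-K[0,2])/K[0,0],-(v-K[1,2])/K[1,1],-1.]);P=c['pose'];return P[:3,3],P[:3,:3]@d
def onz(c,u,v,z):
    o,d=ray(c,u,v);return o+d*(z-o[2])/d[2]
def dep(c,u,v):
    o,d=ray(c,u,v);return o+d*c['z_map'][int(v),int(u)]
def cloud(c):
    K=c['mtx'];v,u=np.mgrid[:480,:640];d=np.stack([(u-K[0,2])/K[0,0],-(v-K[1,2])/K[1,1],-np.ones(u.shape)],-1)
    return c['pose'][:3,3]+(d*c['z_map'][...,None])@c['pose'][:3,:3].T
E
python3 - <<'E'
from h import *
np.set_printoptions(precision=4,suppress=True)
for n in('scene','top'):
    c=snap(n,n+'0');print(n,c['mtx'],c['pose'])
print(ctrl.get_obs())
E
```

```text
scene [[491.736    0.     319.5648]
 [  0.     491.736  235.5931]
 [  0.       0.       1.    ]] [[ 0.3331 -0.7001  0.6316  1.1225]
 [ 0.9428  0.2563 -0.2132 -0.2052]
 [-0.0126  0.6664  0.7455  0.9003]
 [ 0.      0.      0.      1.    ]]
top [[587.4143   0.     315.5447]
 [  0.     587.4143 240.0868]
 [  0.       0.       1.    ]] [[-0.3984  0.7083 -0.5827 -0.2793]
 [-0.9171 -0.3154  0.2437  0.3463]
 [-0.0112  0.6315  0.7753  1.1419]
 [ 0.      0.      0.      1.    ]]
{'time_s': 0.1, 'qpos': array([-1.2526,  0.3004,  1.5215,  0.    ,  1.3207, -0.0666]), 'joint_vel': array([-0.0001, -0.0016, -0.0024, -0.0006,  0.0014,  0.0018]), 'tau': array([  0.0014, -53.2649, -35.3283,   0.071 ,   0.0235,  -0.    ]), 'ee_pos': array([ 0.2064, -0.5096,  0.205 ]), 'eef_rot': array([-3.1406, -0.0001,  0.3848]), 'force': array([-0.6483,  0.2121,  0.944 ]), 'moment': array([-0.0358,  0.0036,  0.0093]), 'grip_force': 0.0, 'grip_width': 0.09418852560845031}
```

View pics/top0.png

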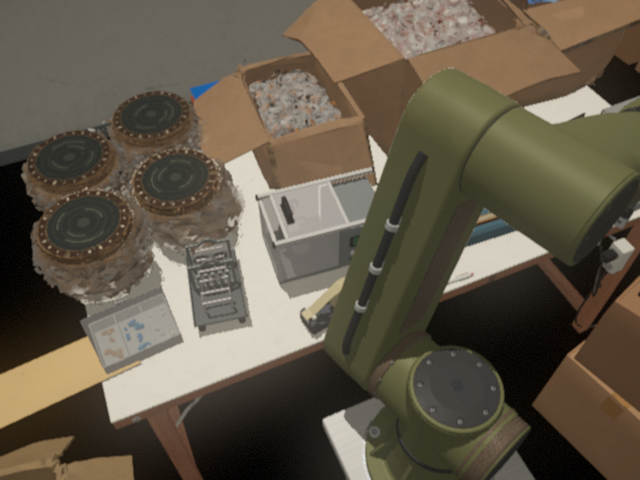

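View pics/scene0.png

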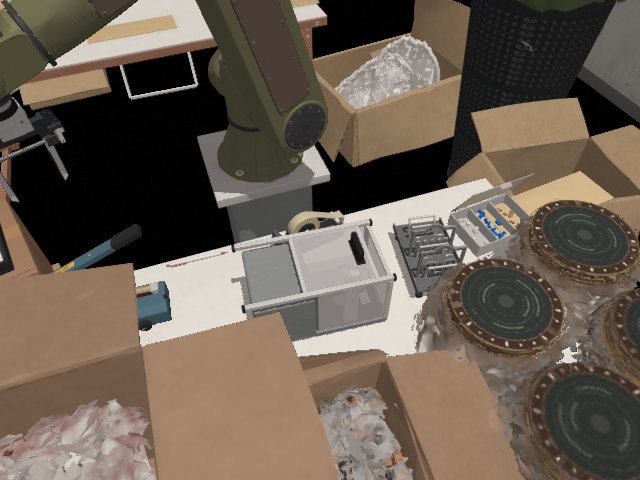

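```bash
python3 - <<'E'
import cv2,numpy as np
a=cv2.imread('pics/top0.png')[160:350,160:400]
b=cv2.imread('pics/scene0.png')[190:350,220:480]
o=np.zeros((600,800,3),np.uint8)
a=cv2.resize(a,None,fx=1.66,fy=1.66,interpolation=cv2.INTER_CUBIC);
cv2.imwrite('pics/topz.png',cv2.resize(cv2.imread('pics/top0.png')[160:340,160:400],(800,600),interpolation=cv2.INTER_CUBIC))
cv2.imwrite('pics/scenez.png',cv2.resize(cv2.imread('pics/scene0.png')[190:370,225:465],(800,600),interpolation=cv2.INTER_CUBIC))
E
```

```text
(no output)
```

View pics/topz.png

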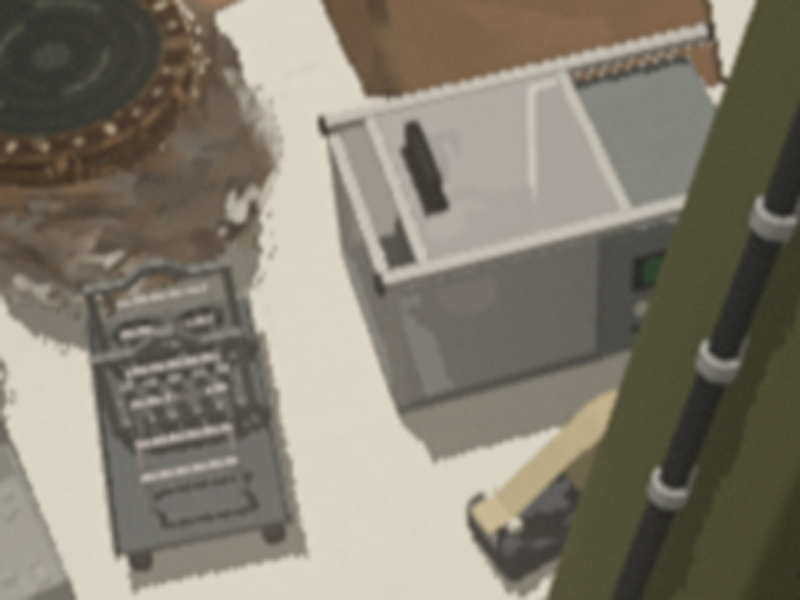

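View pics/scenez.png

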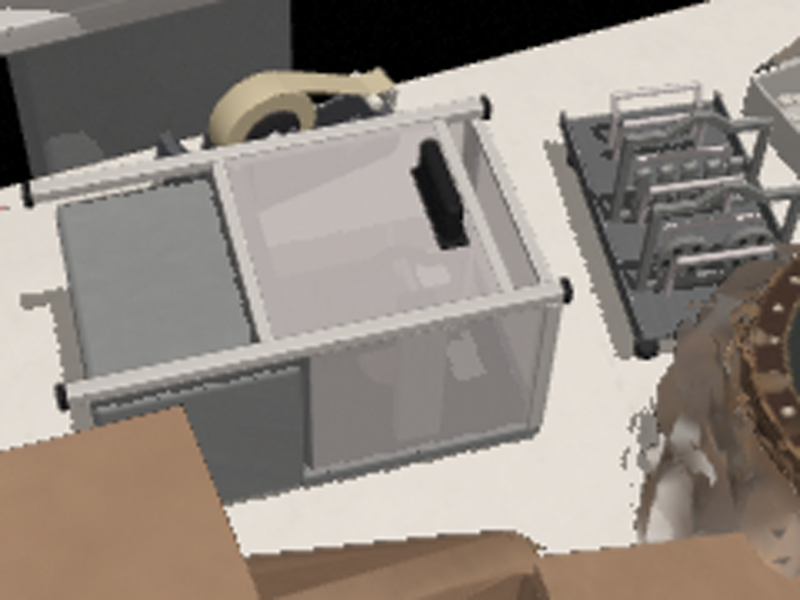

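```bash
python3 - <<'E'
from h import *
np.set_printoptions(precision=4,suppress=True)
L=lambda n:dict(np.load(f'pics/{n}.npz'))
s,t=L('scene0'),L('top0')
f=lambda c,u,v,x0,y0,z:onz(c,x0+u*.3,y0+v*.3,z)
for n,u,v in[('near+y',485,107),('near-y',28,192),('far+y',567,290),('far-y',63,397)]:print('S',n,f(s,u,v,225,190,.155))
for n,u,v in[('near+y',383,283),('far+y',325,125)]:print('T',n,f(t,u,v,160,160,.155))
# rib top ends
for u,v in[(430,142),(455,240)]:print('rib S',f(s,u,v,225,190,.188))
for u,v in[(411,123),(436,208)]:print('rib T',f(t,u,v,160,160,.188))
for n,c in(('S',s),('T',t)):
    P=cloud(c).reshape(-1,3);
    i=(P[:,0]>.25)&(P[:,0]<.8)&(P[:,1]>-.25)&(P[:,1]<.4)
    Q=P[i];
    print(n,[(round(z,3),int(((Q[:,2]>z)&(Q[:,2]<z+.01)).sum())) for z in np.arange(-.01,.2,.01)])
# rack features
for n,u,v in[('nearL',118,553),('nearR',290,523)]:print('plate T',n,f(t,u,v,160,160,.02))
print('arch T far',f(t,157,263,160,160,.133),'barends',f(t,88,292,160,160,.117),f(t,230,266,160,160,.117))
print('arch T mid',f(t,172,333,160,160,.133),'barends',f(t,95,358,160,160,.117),f(t,258,335,160,160,.117))
print('arch S mid',f(s,690,117,225,190,.133),'barends',f(s,613,130,225,190,.117),f(s,765,122,225,190,.117))
print('arch S far',f(s,720,185,225,190,.133),'barends',f(s,645,205,225,190,.117),f(s,798,195,225,190,.117))
for u,v in [(157,263),(172,333)]:
    print('dep T',dep(t,160+u*.3,160+v*.3))
E
```

```text
S near+y [0.492 0.12  0.155]
S near-y [ 0.4623 -0.1643  0.155 ]
S far+y [0.6389 0.1068 0.155 ]
S far-y [ 0.6115 -0.1789  0.155 ]
T near+y [0.4859 0.1214 0.155 ]
T far+y [0.6332 0.1079 0.155 ]
rib S [0.5348 0.0642 0.188 ]
rib S [0.6076 0.0496 0.188 ]
rib T [0.5809 0.0626 0.188 ]
rib T [0.5043 0.0755 0.188 ]
S [(np.float64(-0.01), 6653), (np.float64(0.0), 4673), (np.float64(0.01), 480), (np.float64(0.02), 586), (np.float64(0.03), 2042), (np.float64(0.04), 719), (np.float64(0.05), 603), (np.float64(0.06), 652), (np.float64(0.07), 1196), (np.float64(0.08), 844), (np.float64(0.09), 847), (np.float64(0.1), 752), (np.float64(0.11), 1338), (np.float64(0.12), 1224), (np.float64(0.13), 4497), (np.float64(0.14), 1603), (np.float64(0.15), 6778), (np.float64(0.16), 6090), (np.float64(0.17), 1637), (np.float64(0.18), 535), (np.float64(0.19), 3)]
T [(np.float64(-0.01), 8918), (np.float64(0.0), 5951), (np.float64(0.01), 637), (np.float64(0.02), 745), (np.float64(0.03), 2721), (np.float64(0.04), 983), (np.float64(0.05), 958), (np.float64(0.06), 972), (np.float64(0.07), 1417), (np.float64(0.08), 1491), (np.float64(0.09), 1251), (np.float64(0.1), 1111), (np.float64(0.11), 1572), (np.float64(0.12), 1425), (np.float64(0.13), 2913), (np.float64(0.14), 1710), (np.float64(0.15), 4879), (np.float64(0.16), 3070), (np.float64(0.17), 1623), (np.float64(0.18), 263), (np.float64(0.19), 6)]
plate T nearL [0.4478 0.3333 0.02  ]
plate T nearR [0.4235 0.2213 0.02  ]
arch T far [0.5803 0.2482 0.133 ] barends [0.5886 0.2964 0.117 ] [0.5713 0.2022 0.117 ]
arch T mid [0.5198 0.2564 0.133 ] barends [0.5332 0.3071 0.117 ] [0.5078 0.2037 0.117 ]
arch S mid [0.5264 0.2486 0.133 ] barends [0.5071 0.206  0.117 ] [0.5346 0.3015 0.117 ]
arch S far [0.5836 0.2387 0.133 ] barends [0.5709 0.1964 0.117 ] [0.5963 0.2894 0.117 ]
dep T [0.5804 0.2482 0.1329]
dep T [0.5217 0.2562 0.1306]
```

```bash
cat >> h.py <<'E'
SO=np.array([.5602,.0389]);SY=-.097   # scale pose
def R2(a):return np.array([[np.cos(a),-np.sin(a)],[np.sin(a),np.cos(a)]])
def rows(p0,y0,p1,y1,n):
    "tool-down rows from pose 0 to 1: shift in tool axes, turn about tool z"
    p0=np.array(p0);p1=np.array(p1);o=[]
    for i in range(n):
        y=y0+(y1-y0)*i/n; d=(p1-p0)/n; xy=R2(-y)@d[:2]
        o.append([round(v,4) for v in(xy[0],-xy[1],-d[2],-(y1-y0)/n)])
    return o
E
python3 - <<'E'
from h import *
for r in rows([.2064,-.5096,.205],.3848,[.557,.063,.33],-.097,15):print(r)
E
```

```text
[np.float64(0.036), np.float64(-0.0266), np.float64(-0.0083), 0.0321]
[np.float64(0.0351), np.float64(-0.0278), np.float64(-0.0083), 0.0321]
[np.float64(0.0342), np.float64(-0.0289), np.float64(-0.0083), 0.0321]
[np.float64(0.0333), np.float64(-0.0299), np.float64(-0.0083), 0.0321]
[np.float64(0.0323), np.float64(-0.031), np.float64(-0.0083), 0.0321]
[np.float64(0.0313), np.float64(-0.032), np.float64(-0.0083), 0.0321]
[np.float64(0.0302), np.float64(-0.033), np.float64(-0.0083), 0.0321]
[np.float64(0.0292), np.float64(-0.034), np.float64(-0.0083), 0.0321]
[np.float64(0.028), np.float64(-0.0349), np.float64(-0.0083), 0.0321]
[np.float64(0.0269), np.float64(-0.0358), np.float64(-0.0083), 0.0321]
[np.float64(0.0258), np.float64(-0.0366), np.float64(-0.0083), 0.0321]
[np.float64(0.0246), np.float64(-0.0374), np.float64(-0.0083), 0.0321]
[np.float64(0.0233), np.float64(-0.0382), np.float64(-0.0083), 0.0321]
[np.float64(0.0221), np.float64(-0.0389), np.float64(-0.0083), 0.0321]
[np.float64(0.0208), np.float64(-0.0396), np.float64(-0.0083), 0.0321]
```

Emit:
servo_tool --pt "100 0.036 -0.027 -0.008 0 0 0.032" --pt "100 0.035 -0.028 -0.008 0 0 0.032" --pt "100 0.034 -0.029 -0.008 0 0 0.032" --pt "100 0.033 -0.03 -0.008 0 0 0.032" --pt "100 0.032 -0.031 -0.008 0 0 0.032" --pt "100 0.031 -0.032 -0.008 0 0 0.032" --pt "100 0.03 -0.033 -0.008 0 0 0.032" --pt "100 0.029 -0.034 -0.008 0 0 0.032"

```text
time_s: 1.1
ee_pos: [0.392, -0.2025, 0.2696]
eef_rot: [-3.141, 0.0, 0.128]
force: [1.2, -0.5, 0.8]
grip_width: 0.0942
grip_force: 0.0
```

Emit:
servo_tool --pt "100 0.028 -0.035 -0.008 0 0 0.032" --pt "100 0.027 -0.036 -0.008 0 0 0.032" --pt "100 0.026 -0.037 -0.008 0 0 0.032" --pt "100 0.025 -0.037 -0.008 0 0 0.032" --pt "100 0.023 -0.038 -0.008 0 0 0.032" --pt "100 0.022 -0.039 -0.008 0 0 0.032" --pt "100 0.021 -0.04 -0.008 0 0 0.032" --pt "60 0 0 0 0 0 0"

```text
time_s: 2.1
ee_pos: [0.5558, 0.0663, 0.3249]
eef_rot: [-3.142, 0.001, -0.093]
force: [-0.4, 0.5, -0.5]
grip_width: 0.0872
grip_force: 0.0
```

```bash
python3 - <<'E'
from h import *
np.set_printoptions(precision=4,suppress=True)
c=snap('wrist','w1');print(c['mtx'],c['pose']);o=ctrl.get_obs();print(o['ee_pos'],o['eef_rot'],o['time_s'])
E
```

```text
[[371.6483   0.     324.3618]
 [  0.     371.6483 239.2862]
 [  0.       0.       1.    ]] [[-0.0933  0.955   0.2816  0.6385]
 [-0.9956 -0.0896 -0.0261  0.058 ]
 [ 0.0003 -0.2828  0.9592  0.5041]
 [ 0.      0.      0.      1.    ]]
[0.5553 0.0649 0.3247] [ 3.1413  0.0012 -0.0933] 2.15
```

View pics/w1.png

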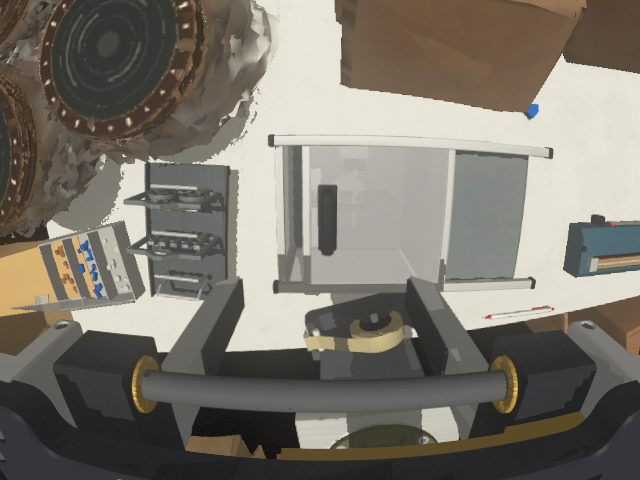

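```bash
cat >> h.py <<'E'
def fray(c,u,v):
    K=c['mtx'];x=(u-K[0,2])/K[0,0];y=(v-K[1,2])/K[1,1];th=np.hypot(x,y);k=np.sin(th)/max(th,1e-9)
    P=c['pose'];return P[:3,3],P[:3,:3]@np.array([x*k,-y*k,-np.cos(th)])
def fonz(c,u,v,z):
    o,d=fray(c,u,v);return o+d*(z-o[2])/d[2]
E
python3 - <<'E'
from h import *
np.set_printoptions(precision=4,suppress=True)
c=dict(np.load('pics/w1.npz'))
im=cv2.imread('pics/w1.png');cv2.imwrite('pics/w1z.png',cv2.resize(im[155:305,120:240],None,fx=4,fy=4,interpolation=cv2.INTER_CUBIC))
for n,u,v,z in[('far+y',271,141,.155),('far-y',550,153,.155),('near+y',276,286,.155),('near-y',532,284,.155),('rib far',327,186,.188),('rib near',327,252,.188)]:
    p=fonz(c,u,v,z);print(n,p,'scale',R2(-SY)@(p[:2]-SO))
E
```

```text
far+y [0.6361 0.1082 0.155 ] scale [0.0688 0.0764]
far-y [ 0.6087 -0.1797  0.155 ] scale [ 0.0694 -0.2129]
near+y [0.4908 0.1217 0.155 ] scale [-0.0771  0.0757]
near-y [ 0.4605 -0.1648  0.155 ] scale [-0.0795 -0.2124]
rib far [0.5929 0.0599 0.188 ] scale [0.0305 0.0241]
rib near [0.5337 0.0654 0.188 ] scale [-0.029   0.0238]
```

View pics/w1z.png

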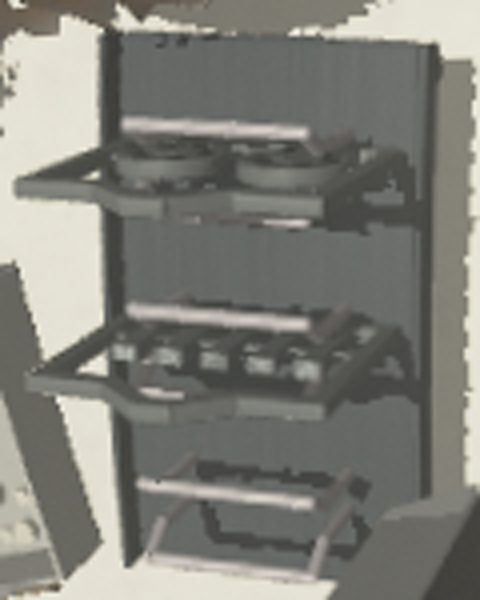

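```bash
python3 - <<'E'
from h import *
np.set_printoptions(precision=4,suppress=True)
c=dict(np.load('pics/w1.npz'))
g=lambda u,v,z:fonz(c,120+u/4-.4,155+v/4-.4,z)[:2]
def pair(n,a,b,z):
    p,q=g(*a,z),g(*b,z);d=p-q;print(n,p,q,'len',np.hypot(*d),'mid',(p+q)/2,'yaw',np.arctan2(-d[0],d[1]))
pair('wheel bar',(16,188),(325,206),.115)
pair('post bar',(30,382),(328,410),.115)
pair('hoop W',(122,124),(312,132),.080)
pair('hoop P',(128,310),(314,323),.080)
pair('hoop F+',(138,484),(320,501),.080)
pair('hoop F-',(150,558),(318,575),.080)
pair('plate far',(104,32),(438,45),.03)
pair('plate left',(104,32),(126,567),.03)
print('arch',g(172,206,.133),g(180,405,.133))
E
```

```text
wheel bar [0.5924 0.2996] [0.5752 0.2011] len 0.10000626292090847 mid [0.5838 0.2503] yaw -0.1733585757862311
post bar [0.5331 0.3093] [0.5162 0.2112] len 0.09945814098711901 mid [0.5246 0.2603] yaw -0.17033853313848066
hoop W [0.6031 0.2778] [0.5923 0.2144] len 0.06438838790897856 mid [0.5977 0.2461] yaw -0.16939199592089182
hoop P [0.5441 0.2881] [0.5336 0.2242] len 0.06478720243426488 mid [0.5389 0.2561] yaw -0.16298042812550534
hoop F+ [0.4851 0.2991] [0.4749 0.2342] len 0.06564524382880212 mid [0.48   0.2666] yaw -0.15639399040693017
hoop F- [0.4583 0.3017] [0.4489 0.2408] len 0.06165577420779276 mid [0.4536 0.2712] yaw -0.15227514083434396
plate far [0.6317 0.3052] [0.61   0.1849] len 0.1222369347421332 mid [0.6208 0.2451] yaw -0.17818130328512993
plate left [0.6317 0.3052] [0.4338 0.3421] len 0.2012925798827141 mid [0.5327 0.3237] yaw -1.7551006051579472
arch [0.5833 0.2393] [0.527  0.2492]
```

Emit:
servo_tool --pt "35 0.002 0.002 0.03 0 0 0" --pt "35 0 0 0.04 0 0 0" --pt "35 0 0 0.04 0 0 0" --pt "35 0 0 0.037 0 0 0" --pt "35 0 0 0.01 0 0 0" --pt "0 0 0 0 0 0 0" --pt "0 0 0 0 0 0 0" --pt "0 0 0 0 0 0 0" --force 15

```text
time_s: 3.15
ee_pos: [0.5576, 0.0619, 0.17]
eef_rot: [-3.141, -0.002, -0.095]
force: [-1.1, -0.1, 6.1]
grip_width: 0.0118
grip_force: 15.0
```

```bash
python3 - <<'E'
from h import *
np.set_printoptions(precision=4,suppress=True)
o=ctrl.get_obs();print(o['ee_pos'],o['eef_rot'],o['grip_width'],o['grip_force'])
for n in('scene0','top0'):
    P=cloud(dict(np.load(f'pics/{n}.npz'))).reshape(-1,3)
    i=(P[:,2]>.15)&(P[:,2]<.6)&(P[:,1]>.15)&(P[:,0]>.3)&(P[:,0]<.8)&(P[:,1]<.45)
    Q=P[i]
    for x in np.arange(.4,.78,.04):
        q=Q[(Q[:,0]>x)&(Q[:,0]<x+.04)]
        if len(q):print(n,round(x,2),len(q),'ymin',np.percentile(q[:,1],2),'zmax',q[:,2].max())
E
```

```text
[0.5576 0.0619 0.17  ] [-3.1412 -0.0025 -0.0952] 0.011817598593912853 15.000953078269958
scene0 0.56 25 ymin 0.41317147147863104 zmax 0.18467383496226197
scene0 0.6 430 ymin 0.38647232930980435 zmax 0.19011565504772487
scene0 0.64 1026 ymin 0.2224611220728446 zmax 0.18996043669705875
scene0 0.68 2483 ymin 0.17984219774584337 zmax 0.1889916333609425
scene0 0.72 3026 ymin 0.1667292660910123 zmax 0.188393419509992
scene0 0.76 2930 ymin 0.16565054483018948 zmax 0.1904969094749871
top0 0.56 75 ymin 0.41636857663264076 zmax 0.18860164075600816
top0 0.6 574 ymin 0.39203714090218855 zmax 0.1927736536939062
top0 0.64 1056 ymin 0.21960634821593938 zmax 0.19180643724784885
top0 0.68 1543 ymin 0.1846628651668124 zmax 0.19084682459000812
top0 0.72 1402 ymin 0.17428063018618914 zmax 0.19175370264104852
top0 0.76 1045 ymin 0.17351809094365944 zmax 0.18926199828008705
```

Emit:
servo_tool --pt "0 0 0.01 0 0 0 0" --pt "0 0 0.018 0 0 0 0" --pt "0 0 0.018 0 0 0 0" --pt "0 0 0.018 0 0 0 0" --pt "0 0 0.018 0 0 0 0" --pt "0 0 0.016 0 0 0 0" --pt "0 0 0.008 0 0 0 0" --pt "0 0 0 0 0 0 0"

```text
time_s: 4.15
ee_pos: [0.5473, -0.0443, 0.1699]
eef_rot: [3.141, -0.002, -0.096]
force: [-2.0, -0.9, 6.6]
grip_width: 0.0118
grip_force: 15.0
```

Emit:
servo_tool --pt "40 0 0 0 0 0 0" --pt "40 0 0 0 0 0 0" --pt "40 0 0 -0.03 0 0 0" --pt "40 0 0 -0.05 0 0 0" --pt "40 0 0 -0.05 0 0 -0.18" --pt "40 0 0 -0.02 0 0 -0.18" --pt "40 0 0 0 0 0 -0.18" --pt "40 0 0 0 0 0 -0.18"

```text
time_s: 5.15
ee_pos: [0.5469, -0.0434, 0.3186]
eef_rot: [3.141, -0.0, 0.631]
force: [0.0, 0.9, 0.3]
grip_width: 0.0375
grip_force: 0.0
```

```bash
python3 - <<'E'
from h import *
np.set_printoptions(precision=4,suppress=True)
c=snap('wrist','w2');o=ctrl.get_obs();print(o['ee_pos'],o['eef_rot'],o['time_s'])
im=cv2.imread('pics/w2.png')
print(c['pose'][:3,3],c['pose'][:3,:3])
cv2.imwrite('pics/w2.png',im)
E
```

```text
[ 0.5469 -0.0434  0.3184] [-3.1415  0.      0.6402] 5.2
[0.6139 0.0045 0.498 ] [[ 0.5893  0.7752  0.2277]
 [-0.8079  0.5654  0.1662]
 [ 0.0001 -0.2819  0.9594]]
```

View pics/w2.png

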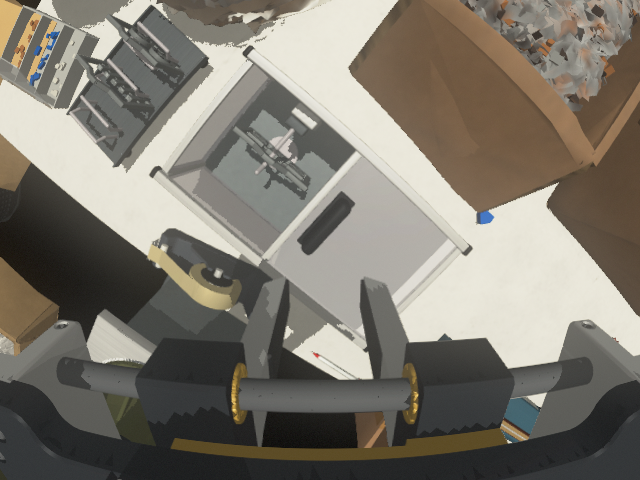

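```bash
cat >> h.py <<'E'
def fcloud(c):
    K=c['mtx'];v,u=np.mgrid[:480,:640];x=(u-K[0,2])/K[0,0];y=(v-K[1,2])/K[1,1];th=np.hypot(x,y)+1e-9
    k=np.tan(th)/th;d=np.stack([x*k,-y*k,-np.ones(u.shape)],-1)
    return c['pose'][:3,3]+(d*c['z_map'][...,None])@c['pose'][:3,:3].T
RO=np.array([.5257,.2594]);RY=-.168
E
python3 - <<'E'
from h import *
np.set_printoptions(precision=4,suppress=True)
c=dict(np.load('pics/w2.npz'));P=fcloud(c)[:300].reshape(-1,3)
S=np.c_[(P[:,:2]-SO)@R2(SY),P[:,2]]
for a,b in((.100,.108),(.108,.120),(.120,.135)):
  for lo,hi in((-.06,-.02),(-.02,.02),(.02,.06)):
    i=(abs(S[:,0])<.035)&(S[:,1]>lo)&(S[:,1]<hi)&(S[:,2]>a)&(S[:,2]<b)
    print(a,lo,i.sum(),S[i].mean(0),np.percentile(S[i],[5,50,95],axis=0).round(4).tolist() if i.sum() else'')
T=np.c_[(P[:,:2]-RO)@R2(RY),P[:,2]]
for xc in(0,.06):
  for lo,hi in((-.055,-.025),(.025,.055),(-.055,.055)):
    i=(abs(T[:,0]-xc)<.02)&(T[:,1]>lo)&(T[:,1]<hi)&(T[:,2]>.109)&(T[:,2]<.125)
    if i.sum():print('rack',xc,lo,i.sum(),T[i].mean(0),np.percentile(T[i],[2,98],axis=0).round(4).tolist())
p=SO+R2(SY)@np.array([0,.036]);print('grasp tile',p,'yaw',SY+np.pi/2)
for r in rows([.5469,-.0434,.3184],.6402,[*p,.3184],SY+np.pi/2,5):print(r)
E
```

```text
0.1 -0.06 5 [ 0.0036 -0.0498  0.1032] [[0.0032, -0.0519, 0.1006], [0.0037, -0.0499, 0.1034], [0.0038, -0.0476, 0.1062]]
0.1 -0.02 0 [nan nan nan] 
0.1 0.02 8 [0.0037 0.0424 0.103 ] [[0.0034, 0.0402, 0.1003], [0.0038, 0.0424, 0.1026], [0.004, 0.0449, 0.1066]]
0.108 -0.06 188 [ 0.0012 -0.0387  0.117 ] [[-0.002, -0.0517, 0.1126], [0.0014, -0.0393, 0.1175], [0.0039, -0.0247, 0.1192]]
0.108 -0.02 28 [0.002  0.0136 0.1176] [[-0.0011, -0.0177, 0.1135], [0.0026, 0.0174, 0.1183], [0.0037, 0.0197, 0.1195]]
0.108 0.02 150 [0.0014 0.0331 0.1171] [[-0.0014, 0.0216, 0.1129], [0.0014, 0.033, 0.1174], [0.0037, 0.0444, 0.119]]
0.12 -0.06 26 [ 0.0007 -0.0223  0.1216] [[-0.0016, -0.0251, 0.1202], [0.0008, -0.022, 0.1215], [0.0034, -0.0203, 0.1232]]
0.12 -0.02 333 [-0.0003 -0.0035  0.1276] [[-0.0122, -0.0174, 0.1215], [0.0008, -0.0041, 0.1277], [0.0076, 0.0125, 0.1328]]
0.12 0.02 0 [nan nan nan] 
rack 0 -0.055 140 [-0.0002 -0.0397  0.1172] [[-0.0039, -0.0501, 0.1099], [0.0024, -0.0266, 0.1206]]
rack 0 0.025 101 [0.0007 0.037  0.1179] [[-0.003, 0.0255, 0.1127], [0.0033, 0.0486, 0.1206]]
rack 0 -0.055 351 [ 0.0003 -0.0074  0.1184] [[-0.0035, -0.0497, 0.1105], [0.003, 0.0477, 0.1248]]
rack 0.06 -0.055 148 [ 0.0594 -0.0394  0.1175] [[0.056, -0.0502, 0.1098], [0.0624, -0.0257, 0.1205]]
rack 0.06 0.025 94 [0.0605 0.0371 0.1177] [[0.0571, 0.0263, 0.1119], [0.063, 0.0484, 0.1205]]
rack 0.06 -0.055 339 [ 0.0599 -0.0087  0.1185] [[0.0561, -0.0501, 0.1107], [0.0629, 0.047, 0.1245]]
grasp tile [0.5637 0.0747] yaw 1.4737963267948966
[np.float64(0.0168), np.float64(-0.0169), np.float64(-0.0), -0.1667]
[np.float64(0.0194), np.float64(-0.0139), np.float64(-0.0), -0.1667]
[np.float64(0.0214), np.float64(-0.0105), np.float64(-0.0), -0.1667]
[np.float64(0.0229), np.float64(-0.0068), np.float64(-0.0), -0.1667]
[np.float64(0.0237), np.float64(-0.0029), np.float64(-0.0), -0.1667]<stdin>:8: RuntimeWarning: Mean of empty slice.
  ret = um.true_divide(
```

Emit:
servo_tool --pt "40 0.017 -0.017 0 0 0 -0.167" --pt "40 0.019 -0.014 0 0 0 -0.167" --pt "40 0.021 -0.01 0 0 0 -0.167" --pt "40 0.023 -0.007 0 0 0 -0.167" --pt "40 0.02 -0.003 0.03 0 0 -0.166" --pt "40 0 0 0.05 0 0 0" --pt "40 0 0 0.03 0 0 0" --pt "40 0 0 0 0 0 0"

```text
time_s: 6.2
ee_pos: [0.5634, 0.0704, 0.2067]
eef_rot: [-3.138, 0.001, 1.457]
force: [-0.0, 0.0, 0.2]
grip_width: 0.0374
grip_force: 0.0
```

Emit:
servo_tool --pt "30 0 0.001 0.03 0 0 -0.016" --pt "25 0 0 0.04 0 0 0" --pt "25 0 0 0.03 0 0 0" --pt "25 0 0 0.009 0 0 0" --pt "25 0 0 0 0 0 0" --pt "0 0 0 0 0 0 0" --pt "0 0 0 0 0 0 0" --pt "0 0 0 0 0 0 0" --force 30

```text
time_s: 7.2
ee_pos: [0.5655, 0.0702, 0.1]
eef_rot: [3.141, -0.0, 1.475]
force: [0.4, 0.2, -0.3]
grip_width: 0.0059
grip_force: 30.1
```

Emit:
servo_tool --pt "0 0 0 -0.006 0 0 0" --pt "0 0 0 -0.01 0 0 0" --pt "0 0 0 -0.006 0 0 0" --pt "0 0 -0.006 0 0 0 0" --pt "0 0 -0.011 0 0 0 0" --pt "0 0 -0.011 0 0 0 0" --pt "0 0 -0.005 0 0 0 0" --pt "0 0 0 0 0 0 0"

```text
time_s: 8.2
ee_pos: [0.5321, 0.0734, 0.1216]
eef_rot: [3.141, -0.0, 1.475]
force: [-0.1, -0.4, -1.0]
grip_width: 0.0059
grip_force: 30.0
```

Emit:
servo_tool --pt "0 0 0 -0.015 0 0 0" --pt "0 0 0 -0.03 0 0 0" --pt "0 0 0 -0.03 0 0 0" --pt "0 0 0 -0.03 0 0 0" --pt "0 0 0 -0.02 0 0 0" --pt "0 0 0 -0.01 0 0 0" --pt "0 0 0 0 0 0 0" --pt "0 0 0 0 0 0 0"

```text
time_s: 9.2
ee_pos: [0.5321, 0.0733, 0.2556]
eef_rot: [-3.14, 0.0, 1.475]
force: [0.1, -0.5, -1.0]
grip_width: 0.0057
grip_force: 30.0
```

```bash
python3 - <<'E'
from h import *
np.set_printoptions(precision=4,suppress=True)
c=snap('wrist','w3');o=ctrl.get_obs();print(o['ee_pos'],o['eef_rot'],o['time_s'],o['grip_width'],o['force'])
P=fcloud(c).reshape(-1,3);e=o['ee_pos'];y=o['eef_rot'][2]
T=(P-e);T[:,:2]=T[:,:2]@R2(y)   # tool-ish: x=tool x, y=-tool y
i=(abs(T[:,1])<.03)&(abs(T[:,0])<.13)&(T[:,2]<.05)&(T[:,2]>-.12)
Q=T[i]
b=Q[(Q[:,2]>.006)&(Q[:,2]<.03)]
h=np.histogram(b[:,0],np.arange(-.13,.14,.01));print(list(zip(h[1].round(2),h[0])))
for x in np.arange(-.11,.11,.01):
    q=Q[(Q[:,0]>x)&(Q[:,0]<x+.01)&(abs(Q[:,1])<.008)]
    if len(q):print(round(x,2),len(q),'top',np.percentile(q[:,2],95).round(4),'y',np.median(q[:,1]).round(4))
E
```

```text
[0.5321 0.0733 0.2556] [-3.1402  0.0002  1.4748] 9.25 0.005526950058667351 [ 0.5892 -0.1772 -0.6007]
[(np.float64(-0.13), np.int64(0)), (np.float64(-0.12), np.int64(0)), (np.float64(-0.11), np.int64(0)), (np.float64(-0.1), np.int64(0)), (np.float64(-0.09), np.int64(57)), (np.float64(-0.08), np.int64(117)), (np.float64(-0.07), np.int64(0)), (np.float64(-0.06), np.int64(0)), (np.float64(-0.05), np.int64(0)), (np.float64(-0.04), np.int64(7)), (np.float64(-0.03), np.int64(260)), (np.float64(-0.02), np.int64(264)), (np.float64(-0.01), np.int64(229)), (np.float64(-0.0), np.int64(1285)), (np.float64(0.01), np.int64(215)), (np.float64(0.02), np.int64(0)), (np.float64(0.03), np.int64(0)), (np.float64(0.04), np.int64(0)), (np.float64(0.05), np.int64(0)), (np.float64(0.06), np.int64(0)), (np.float64(0.07), np.int64(0)), (np.float64(0.08), np.int64(0)), (np.float64(0.09), np.int64(0)), (np.float64(0.1), np.int64(0)), (np.float64(0.11), np.int64(0)), (np.float64(0.12), np.int64(0))]
-0.11 18 top -0.0741 y -0.0052
-0.1 10 top -0.098 y -0.0052
-0.09 57 top 0.0177 y -0.0002
-0.08 117 top 0.0179 y 0.0003
-0.04 80 top 0.0316 y 0.0002
-0.03 309 top 0.0311 y 0.0001
-0.02 264 top 0.0228 y -0.0003
-0.01 231 top 0.0294 y -0.0003
-0.0 1328 top 0.0479 y 0.0006
0.01 604 top 0.0171 y -0.0003
0.03 147 top -0.106 y -0.0001
0.04 84 top -0.1059 y -0.0001
```

View pics/w3.png

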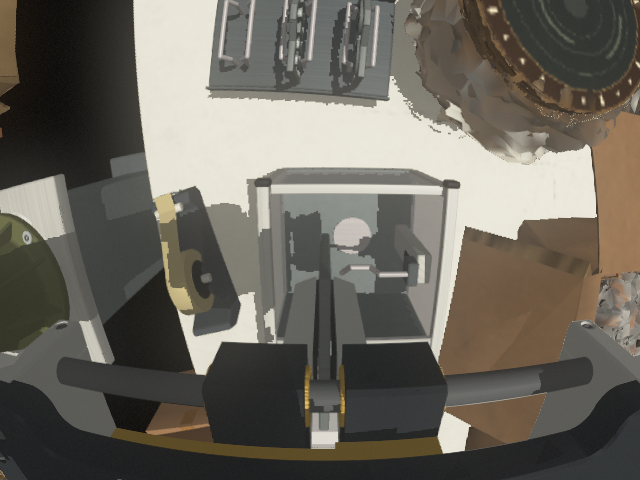

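```bash
python3 - <<'E'
from h import *
for r in rows([.5321,.0733,.2556],1.4748,[.4724,.3039,.2556],RY+np.pi/2,7):print([float(x) for x in r])
E
```

```text
[0.032, -0.0116, -0.0, 0.0103]
[0.0319, -0.012, -0.0, 0.0103]
[0.0317, -0.0123, -0.0, 0.0103]
[0.0316, -0.0126, -0.0, 0.0103]
[0.0315, -0.013, -0.0, 0.0103]
[0.0313, -0.0133, -0.0, 0.0103]
[0.0312, -0.0136, -0.0, 0.0103]
```

Emit:
servo_tool --pt "0 0.02 -0.008 0 0 0 0.01" --pt "0 0.034 -0.012 0 0 0 0.01" --pt "0 0.036 -0.014 0 0 0 0.01" --pt "0 0.036 -0.014 0 0 0 0.01" --pt "0 0.036 -0.015 0 0 0 0.01" --pt "0 0.034 -0.014 0 0 0 0.01" --pt "0 0.0252 -0.0114 0.02 0 0 0.012" --pt "0 0 0 0.03 0 0 0"

```text
time_s: 10.25
ee_pos: [0.472, 0.3057, 0.2056]
eef_rot: [3.141, -0.0, 1.405]
force: [-0.5, -0.5, -0.3]
grip_width: 0.0054
grip_force: 30.0
```

Emit:
servo_tool --pt "0 0 0 0.02 0 0 0" --pt "0 0 0 0.01 0 0 0" --pt "0 0 0 0 0 0 0" --pt "0 0 0 0 0 0 0" --pt "0 0 0 0 0 0 0" --pt "0 0 0 0 0 0 0" --pt "0 0 0 0 0 0 0" --pt "0 0 0 0 0 0 0"

```text
time_s: 11.25
ee_pos: [0.4726, 0.304, 0.1765]
eef_rot: [3.142, -0.0, 1.403]
force: [0.4, 0.2, -0.1]
grip_width: 0.0053
grip_force: 30.0
```

```bash
python3 - <<'E'
from h import *
np.set_printoptions(precision=4,suppress=True)
o=ctrl.get_obs();e=o['ee_pos'];y=o['eef_rot'][2];print(e,o['eef_rot'],o['time_s'],o['grip_width'])
print('rack frame of tcp',(e[:2]-RO)@R2(RY))
im=snap('scene','s3')['pixels'];c=dict(np.load('pics/s3.npz'));P=cloud(c).reshape(-1,3)
T=np.c_[(P[:,:2]-RO)@R2(RY),P[:,2]]
for lo,hi,w in((.12,.20,'frame'),):
  for a,b in((-.055,-.02),(-.02,.02)):
    i=(abs(T[:,0]+.06)<.025)&(T[:,1]>a)&(T[:,1]<b)&(T[:,2]>lo)&(T[:,2]<hi)
    if i.sum():print(w,a,i.sum(),np.percentile(T[i],[3,50,97],axis=0).tolist())
for xc in(-.06,0,.06):
    i=(abs(T[:,0]-xc)<.02)&(abs(T[:,1])<.03)&(T[:,2]>.075)&(T[:,2]<.085)
    if i.sum():h,b=np.histogram(T[i,0]-xc,np.arange(-.02,.0201,.004));print('hoops',xc,h)
E
```

```text
[0.4726 0.304  0.1765] [ 3.1415 -0.0001  1.4028] 11.25 0.005312291321911911
rack frame of tcp [-0.0598  0.0351]
frame -0.055 291 [[-0.06277831577835973, -0.05256205485980949, 0.12223248190649487], [-0.05818899733779489, -0.03855659924906101, 0.15365729406220552], [-0.055368407422357394, -0.02127228540965943, 0.19382818161092374]]
frame -0.02 233 [[-0.06280318008845813, -0.018134933297754095, 0.12303123496941769], [-0.05803781703393085, -0.0003768585597541061, 0.14789954234702085], [-0.055061762116278085, 0.01861386965034275, 0.19904678464773715]]
hoops -0.06 [ 6 39  7  0  0  0  0 10 24  1]
hoops 0 [14 39  6  3 20 36  0 19 35  0]
hoops 0.06 [11 42  8  7 29 38  0 21 41  0]
```

Emit:
servo_tool --pt "0 0 0 0.02 0 0 0" --pt "0 0 0 0.02 0 0 0" --pt "0 0 0 0.015 0 0 0" --pt "0 0 0 0.012 0 0 0" --pt "0 0 0 0.005 0 0 0" --pt "0 0 0 0 0 0 0" --pt "0 0 0 0 0 0 0" --pt "0 0 0 0 0 0 0"

```text
time_s: 12.3
ee_pos: [0.4728, 0.3041, 0.1049]
eef_rot: [3.141, -0.0, 1.403]
force: [0.0, 0.2, 0.2]
grip_width: 0.0057
grip_force: 30.0
```

Emit:
servo_tool --pt "0 0 0 0.002 0 0 0" --pt "0 0 0 0.002 0 0 0" --pt "0 0 0 0 0 0 0" --pt "0 0 0 0 0 0 0" --pt "10 0 0 0 0 0 0" --pt "25 0 0 0 0 0 0" --pt "25 0 0 0 0 0 0" --pt "25 0 0 -0.01 0 0 0"

```text
time_s: 13.3
ee_pos: [0.4723, 0.3038, 0.1101]
eef_rot: [-3.14, 0.001, 1.403]
force: [-0.7, 0.2, 0.6]
grip_width: 0.0233
grip_force: 0.0
```

Emit:
servo_tool --pt "25 0 0 -0.03 0 0 0" --pt "25 0 0 -0.05 0 0 0" --pt "25 0 0 -0.05 0 0 0" --pt "25 0 0 -0.02 0 0 0" --pt "25 0 0 0 0 0 0" --pt "25 0 0 0 0 0 0" --pt "25 0 0 0 0 0 0" --pt "25 0 0 0 0 0 0"

```text
time_s: 14.3
ee_pos: [0.4725, 0.3039, 0.2597]
eef_rot: [-3.141, 0.001, 1.403]
force: [-0.8, -0.1, 0.7]
grip_width: 0.0233
grip_force: 0.0
```

```bash
python3 - <<'E'
from h import *
np.set_printoptions(precision=4,suppress=True)
o=ctrl.get_obs();e=o['ee_pos'];y=o['eef_rot'][2];print(e,o['eef_rot'],o['time_s'],o['grip_width'])
for n in('wrist','scene'):
  c=snap(n,n+'4');P=(fcloud(c)[:300] if n=='wrist' else cloud(c)).reshape(-1,3)
  T=np.c_[(P[:,:2]-RO)@R2(RY),P[:,2]]
  for xc in(-.06,0,.06):
   for lo,hi in((-.055,-.025),(.025,.055),(-.055,.055)):
    i=(abs(T[:,0]-xc)<.02)&(T[:,1]>lo)&(T[:,1]<hi)&(T[:,2]>.109)&(T[:,2]<.125)
    if i.sum():print(n,xc,lo,i.sum(),np.percentile(T[i],[2,50,98],axis=0).round(4).tolist())
p=RO+R2(RY)@np.array([.0600,-.037]);print(p)
for r in rows(e,y,[*p,e[2]],RY+np.pi/2,4):print([float(x) for x in r])
E
```

```text
[0.4725 0.3039 0.2597] [-3.1407  0.0008  1.4028] 14.3 0.02330789617292317
wrist -0.06 -0.055 82 [[-0.0637, -0.0368, 0.1173], [-0.0609, -0.0311, 0.1188], [-0.058, -0.0252, 0.1205]]
wrist -0.06 0.025 171 [[-0.0617, 0.0256, 0.1109], [-0.059, 0.0386, 0.1188], [-0.0572, 0.0493, 0.1204]]
wrist -0.06 -0.055 383 [[-0.0637, -0.0356, 0.1141], [-0.0599, 0.0223, 0.1192], [-0.0572, 0.0492, 0.1246]]
wrist 0 -0.055 81 [[-0.0045, -0.0374, 0.1144], [-0.002, -0.0307, 0.1189], [0.002, -0.0253, 0.12]]
wrist 0 0.025 202 [[-0.0034, 0.0255, 0.1124], [-0.0012, 0.0387, 0.1187], [0.002, 0.0503, 0.1205]]
wrist 0 -0.055 443 [[-0.0045, -0.036, 0.1128], [-0.0017, 0.0225, 0.1191], [0.002, 0.0501, 0.1247]]
wrist 0.06 -0.055 104 [[0.0552, -0.0401, 0.1123], [0.0572, -0.032, 0.1185], [0.0615, -0.0253, 0.1201]]
wrist 0.06 0.025 226 [[0.0558, 0.0255, 0.1103], [0.0577, 0.0385, 0.1185], [0.0617, 0.0497, 0.1203]]
wrist 0.06 -0.055 522 [[0.0554, -0.0385, 0.1117], [0.0573, 0.0209, 0.1189], [0.0617, 0.0494, 0.1246]]
scene -0.06 -0.055 49 [[-0.064, -0.0527, 0.1109], [-0.0594, -0.0387, 0.117], [-0.0561, -0.0259, 0.1217]]
scene 
[... 222 characters left out ...]
-0.0044, -0.0511, 0.1107], [-0.0002, -0.039, 0.1167], [0.0022, -0.0254, 0.1206]]
scene 0 0.025 42 [[-0.0036, 0.0256, 0.111], [0.0009, 0.0367, 0.1165], [0.0033, 0.0469, 0.1208]]
scene 0 -0.055 151 [[-0.0046, -0.0509, 0.1112], [0.0002, -0.0135, 0.1175], [0.0027, 0.0464, 0.1242]]
scene 0.06 -0.055 57 [[0.0558, -0.0517, 0.1099], [0.0597, -0.0396, 0.1173], [0.0624, -0.0261, 0.1207]]
scene 0.06 0.025 45 [[0.0555, 0.026, 0.1101], [0.0607, 0.0374, 0.1166], [0.0629, 0.048, 0.1204]]
scene 0.06 -0.055 158 [[0.0554, -0.0507, 0.1101], [0.0603, -0.0152, 0.1177], [0.0629, 0.0463, 0.1235]]
[0.5787 0.2129]
[-0.018, 0.03, -0.0, 0.0]
[-0.018, 0.03, -0.0, 0.0]
[-0.018, 0.03, -0.0, 0.0]
[-0.018, 0.03, -0.0, 0.0]
```

Emit:
servo_tool --pt "30 -0.018 0.03 0 0 0 0" --pt "30 -0.018 0.03 0 0 0 0" --pt "30 -0.018 0.03 0 0 0 0" --pt "30 -0.018 0.029 0.02 0 0 0" --pt "30 0 0 0.03 0 0 0" --pt "30 0 0 0.03 0 0 0" --pt "30 0 0 0.02 0 0 0" --pt "30 0 0 0 0 0 0"

```text
time_s: 15.4
ee_pos: [0.5773, 0.2129, 0.159]
eef_rot: [-3.139, 0.001, 1.403]
force: [-0.0, -0.9, 0.6]
grip_width: 0.0281
grip_force: 0.0
```

Emit:
servo_tool --pt "30 0 0 0.03 0 0 0" --pt "30 0 0 0.02 0 0 0" --pt "30 0 0 0.006 0 0 0" --pt "30 0 0 0 0 0 0" --pt "0 0 0 0 0 0 0" --pt "0 0 0 0 0 0 0" --pt "0 0 0 0 0 0 0" --pt "0 0 0 0 0 0 0"

```text
time_s: 16.4
ee_pos: [0.5781, 0.2132, 0.105]
eef_rot: [3.141, -0.0, 1.403]
force: [-1.1, 0.3, 4.0]
grip_width: 0.0057
grip_force: 30.0
```

Emit:
servo_tool --pt "0 0 0 -0.01 0 0 0" --pt "0 0 0 -0.02 0 0 0" --pt "0 0 0 -0.03 0 0 0" --pt "0 0 0 -0.03 0 0 0" --pt "0 0 0 -0.03 0 0 0" --pt "0 0 0 -0.03 0 0 0" --pt "0 0 0 0 0 0 0" --pt "0 0 0 0 0 0 0"

```text
time_s: 17.4
ee_pos: [0.5775, 0.213, 0.2532]
eef_rot: [-3.14, 0.001, 1.403]
force: [0.7, 0.2, -1.9]
grip_width: 0.0058
grip_force: 30.0
```

```bash
python3 - <<'E'
from h import *
np.set_printoptions(precision=4,suppress=True)
c=snap('wrist','w5');o=ctrl.get_obs();print(o['ee_pos'],o['eef_rot'],o['time_s'],o['grip_width'],o['force'])
P=fcloud(c).reshape(-1,3);e=o['ee_pos'];y=o['eef_rot'][2]
T=(P-e);T[:,:2]=T[:,:2]@R2(y)
i=(abs(T[:,1])<.02)&(abs(T[:,0])<.13)&(T[:,2]<.05)&(T[:,2]>0)
Q=T[i]
for x in np.arange(-.05,.11,.005):
    q=Q[(Q[:,0]>x)&(Q[:,0]<x+.005)&(abs(Q[:,1])<.008)]
    if len(q):print(round(x,3),len(q),'top',np.percentile(q[:,2],95).round(4),'y',np.median(q[:,1]).round(4))
b=Q[(Q[:,2]>.008)&(Q[:,2]<.024)];print('xmax',np.percentile(b[:,0],[99,99.8,100]))
p=SO+R2(SY)@np.array([-.033,-.036]);print(p)
for r in rows(e,y,[*p,e[2]],SY+np.pi/2,5):print([float(x) for x in r])
E
```

```text
[0.5775 0.213  0.2529] [-3.1395  0.0011  1.4028] 17.45 0.005454564629902687 [-0.3146 -0.2644 -0.4092]
-0.015 46 top 0.0153 y -0.0004
-0.01 110 top 0.0289 y -0.0004
-0.005 112 top 0.0283 y -0.0004
-0.0 129 top 0.0267 y -0.0004
0.005 1198 top 0.0481 y 0.002
0.01 122 top 0.0155 y -0.0009
0.015 90 top 0.0192 y -0.0005
0.02 100 top 0.023 y -0.0007
0.025 101 top 0.0274 y -0.0009
0.03 148 top 0.029 y -0.0005
0.035 159 top 0.0291 y -0.0005
0.04 182 top 0.0291 y -0.0009
0.045 187 top 0.0264 y -0.0005
0.05 177 top 0.0224 y -0.0009
0.055 179 top 0.0181 y -0.0005
0.06 144 top 0.015 y -0.0005
0.065 140 top 0.0151 y -0.0005
0.07 142 top 0.015 y -0.0005
0.075 142 top 0.0153 y -0.0005
0.08 155 top 0.0149 y -0.0005
0.085 49 top 0.0146 y -0.0005
xmax [0.0859 0.0868 0.0868]
[0.5239 0.0063]
[-0.0426, -0.0037, -0.0, -0.0142]
[-0.0425, -0.0043, -0.0, -0.0142]
[-0.0424, -0.0049, -0.0, -0.0142]
[-0.0424, -0.0055, -0.0, -0.0142]
[-0.0423, -0.0061, -0.0, -0.0142]
```

```bash
python3 - <<'E'
from h import *
for n in('w3','wrist4','w5','scene4'):
  c=dict(np.load(f'pics/{n}.npz'));P=(cloud if n[0]=='s' else lambda c:fcloud(c)[:300])(c).reshape(-1,3)
  S=np.c_[(P[:,:2]-SO)@R2(SY),P[:,2]]
  for a,b in((-.02,-.012),(-.012,.01),(.01,.035)):
    i=(S[:,0]>a)&(S[:,0]<b)&(abs(S[:,1])<.03)&(S[:,2]>.115)&(S[:,2]<.15)
    if i.sum():print(n,a,i.sum(),np.percentile(S[i],[5,50,95],axis=0).round(4).tolist())
  for z0,z1 in((.150,.165),):
    i=(S[:,2]>z0)&(S[:,2]<z1)&(abs(S[:,0])<.05)&(S[:,1]>.06)&(S[:,1]<.09)
    if i.sum():print(' +y',np.percentile(S[i],[5,50,95],axis=0).round(4).tolist())
E
```

```text
w3 -0.02 45 [[-0.0182, -0.0048, 0.1313], [-0.015, -0.0026, 0.1377], [-0.0122, -0.0015, 0.1399]]
w3 -0.012 171 [[-0.0103, -0.0061, 0.124], [-0.0003, -0.0027, 0.1267], [0.0091, -0.001, 0.1309]]
w3 0.01 171 [[0.0107, -0.0048, 0.1306], [0.0197, -0.0026, 0.1435], [0.0336, -0.0012, 0.1453]]
 +y [[-0.0399, 0.0677, 0.15], [0.0146, 0.0708, 0.1502], [0.0461, 0.0734, 0.1504]]
scene4 -0.02 10 [[-0.0181, -0.0081, 0.1315], [-0.015, -0.0054, 0.1367], [-0.0138, -0.0037, 0.1396]]
scene4 -0.012 23 [[-0.011, -0.0075, 0.1224], [-0.0067, -0.0064, 0.1262], [0.0043, -0.0036, 0.1323]]
scene4 0.01 27 [[0.0131, -0.0078, 0.1297], [0.0215, -0.0059, 0.1427], [0.0329, -0.0035, 0.1445]]
 +y [[-0.0341, 0.0638, 0.15], [0.0222, 0.0664, 0.1503], [0.042, 0.071, 0.1508]]
```

Emit:
servo_tool --pt "0 -0.02 -0.002 0 0 0 -0.01" --pt "0 -0.035 -0.003 0 0 0 -0.01" --pt "0 -0.038 -0.004 0 0 0 -0.01" --pt "0 -0.038 -0.004 0 0 0 -0.01" --pt "0 -0.038 -0.005 0 0 0 -0.01" --pt "0 -0.03 -0.004 0 0 0 -0.01" --pt "0 -0.0175 -0.0025 0 0 0 -0.011" --pt "0 0 0 0 0 0 0"

```text
time_s: 18.45
ee_pos: [0.5233, 0.0014, 0.2536]
eef_rot: [-3.14, 0.0, 1.472]
force: [-0.7, 0.1, -1.6]
grip_width: 0.0056
grip_force: 30.0
```

```bash
python3 - <<'E'
from h import *
np.set_printoptions(precision=4,suppress=True)
c=snap('wrist','w6');o=ctrl.get_obs();e=o['ee_pos'];print(e,o['eef_rot'],o['time_s'],o['force'])
print('tcp in scale',(e[:2]-SO)@R2(SY),'yaw err',o['eef_rot'][2]-SY-np.pi/2)
P=fcloud(c)[:360].reshape(-1,3)
S=np.c_[(P[:,:2]-SO)@R2(SY),P[:,2]]
def q(n,i):
    if i.sum():print(n,i.sum(),np.percentile(S[i],[3,50,97],axis=0).round(4).tolist())
q('bar',(abs(S[:,0]+.033)<.012)&(S[:,2]>.262)&(S[:,2]<.275)&(S[:,1]>-.01))
q('arch',(abs(S[:,0]+.033)<.012)&(S[:,2]>.279)&(S[:,2]<.29)&(S[:,1]>-.02))
q('hook',(abs(S[:,0])<.012)&(abs(S[:,1])<.03)&(S[:,2]>.115)&(S[:,2]<.15))
E
```

```text
[0.5235 0.0021 0.2537] [-3.1404 -0.0001  1.4727] 18.5 [-0.148   0.9942 -0.8462]
tcp in scale [-0.0329 -0.0402] yaw err -0.0010782095260726265
bar 1110 [[-0.0352, 0.0102, 0.2661], [-0.0326, 0.0266, 0.2676], [-0.0299, 0.0448, 0.2742]]
arch 561 [[-0.0352, -0.0124, 0.2793], [-0.0322, -0.0031, 0.2813], [-0.0296, 0.0047, 0.2826]]
hook 176 [[-0.0116, -0.0057, 0.124], [0.0007, -0.0031, 0.1269], [0.0115, -0.0015, 0.1343]]
```

Emit:
servo_tool --pt "0 0 0 0.02 0 0 0" --pt "0 0 0 0.03 0 0 0" --pt "0 0 0 0.03 0 0 0" --pt "0 0 0 0.025 0 0 0" --pt "0 0 0 0.015 0 0 0" --pt "0 0 0 0.005 0 0 0" --pt "0 0 0 0 0 0 0" --pt "0 0 0 0 0 0 0"

```text
time_s: 19.5
ee_pos: [0.5241, 0.0021, 0.1303]
eef_rot: [3.14, -0.0, 1.474]
force: [-0.3, 0.9, -1.4]
grip_width: 0.0056
grip_force: 30.0
```

Emit:
servo_tool --pt "0 0 0.005 0 0 0 0" --pt "0 0 0.008 0 0 0 0" --pt "0 0 0.008 0 0 0 0" --pt "0 0 0.008 0 0 0 0" --pt "0 0 0.004 0 0 0 0" --pt "0 0 0 0 0 0 0" --pt "0 0 0 0.006 0 0 0" --pt "0 0 0 0 0 0 0"

```text
time_s: 20.5
ee_pos: [0.5561, -0.0011, 0.1228]
eef_rot: [-3.141, 0.0, 1.474]
force: [0.3, -0.3, -1.0]
grip_width: 0.0055
grip_force: 30.0
```

Emit:
servo_tool --pt "0 0 0 0.006 0 0 0" --pt "0 0 0 0.006 0 0 0" --pt "0 0 0 0.004 0 0 0" --pt "0 0 0 0.003 0 0 0" --pt "0 0 0 0 0 0 0" --pt "0 0 0 0 0 0 0" --pt "0 0 0 0 0 0 0" --pt "0 0 0 0 0 0 0"

```text
time_s: 21.5
ee_pos: [0.5566, -0.0012, 0.1046]
eef_rot: [3.141, -0.0, 1.474]
force: [-0.7, 0.4, -0.2]
grip_width: 0.0058
grip_force: 30.0
```

```bash
python3 - <<'E'
from h import *
np.set_printoptions(precision=4,suppress=True)
c=snap('wrist','w7');o=ctrl.get_obs();e=o['ee_pos'];print(e,o['time_s'],o['force'])
print('tcp in scale',(e[:2]-SO)@R2(SY))
im=cv2.imread('pics/w7.png');cv2.imwrite('pics/w7z.png',cv2.resize(im[150:400,230:470],None,fx=2.3,fy=2.3,interpolation=cv2.INTER_CUBIC))
E
```

```text
[ 0.5566 -0.0012  0.1045] 21.55 [ 0.1351 -0.6521 -0.8266]
tcp in scale [ 0.0003 -0.0402]
```

View pics/w7z.png

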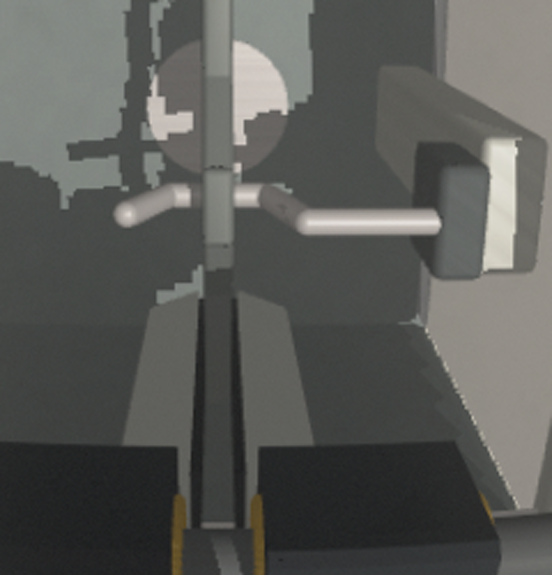

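Emit:
servo_tool --pt "0 0 0 0.0025 0 0 0" --pt "0 0 0 0 0 0 0" --pt "0 0 0 0 0 0 0" --pt "0 0 0 0 0 0 0" --pt "10 0 0 0 0 0 0" --pt "20 0 0 0 0 0 0" --pt "30 0 0 0 0 0 0" --pt "35 0 0 0 0 0 0"

```text
time_s: 22.55
ee_pos: [0.5566, -0.0011, 0.102]
eef_rot: [3.142, -0.0, 1.474]
force: [-0.3, -0.7, -0.2]
grip_width: 0.0322
grip_force: 0.0
```

```bash
python3 - <<'E'
from h import *
np.set_printoptions(precision=4,suppress=True)
c=snap('wrist','w8');o=ctrl.get_obs();e=o['ee_pos'];print(e,o['time_s'],o['force'],o['grip_width'],o['grip_force'])
P=fcloud(c)[:360].reshape(-1,3);S=np.c_[(P[:,:2]-SO)@R2(SY),P[:,2]]
def q(n,i):
    if i.sum():print(n,i.sum(),np.percentile(S[i],[3,50,97],axis=0).round(4).tolist())
q('bar',(abs(S[:,0])<.012)&(S[:,2]>.105)&(S[:,2]<.125)&(S[:,1]>.022)&(S[:,1]<.06))
q('arch',(abs(S[:,0])<.012)&(S[:,2]>.125)&(S[:,2]<.14)&(abs(S[:,1])<.02))
E
```

```text
[ 0.5565 -0.0011  0.1019] 22.6 [ 0.1397 -0.3666  0.1465] 0.03272658426583809 0.0
bar 726 [[-0.002, 0.0229, 0.1148], [0.0006, 0.0345, 0.1162], [0.0033, 0.0457, 0.1175]]
arch 897 [[-0.011, -0.0144, 0.1253], [0.0006, -0.0023, 0.1295], [0.011, 0.0084, 0.1315]]
```

Emit:
servo_tool --pt "35 0 0 -0.01 0 0 0" --pt "35 0 0 -0.03 0 0 0" --pt "35 0 0 -0.04 0 0 0" --pt "35 0 0 -0.04 0 0 0" --pt "35 0 0 -0.03 0 0 0" --pt "35 -0.02 0 0 0 0 0" --pt "35 -0.024 -0.005 0 0 0 0" --pt "35 0 0 0 0 0 0.171"

```text
time_s: 23.6
ee_pos: [0.5465, -0.0464, 0.2512]
eef_rot: [-3.14, 0.0, 1.298]
force: [-0.9, 0.7, 0.2]
grip_width: 0.0327
grip_force: 0.0
```

Emit:
servo_tool --pt "35 0 0 0 0 0 0.175" --pt "35 0 0 0 0 0 0.175" --pt "35 0 0 0 0 0 0.175" --pt "35 0 0 0 0 0 0.175" --pt "35 0 0 0 0 0 0.175" --pt "35 0 0 0 0 0 0.175" --pt "35 0 0 0 0 0 0.175" --pt "35 0 0 0 0 0 0.175"

```text
time_s: 24.6
ee_pos: [0.5468, -0.0452, 0.2511]
eef_rot: [3.142, 0.001, -0.103]
force: [-0.1, -0.6, -0.2]
grip_width: 0.0331
grip_force: 0.0
```

```bash
python3 - <<'E'
from h import *
np.set_printoptions(precision=4,suppress=True)
c=snap('wrist','w9');o=ctrl.get_obs();e=o['ee_pos'];y=o['eef_rot'][2];print(e,o['eef_rot'],o['time_s'])
print('to rib',rows(e,y,[.5473,-.0443,.17],SY,1))
P=fcloud(c)[:300].reshape(-1,3);S=np.c_[(P[:,:2]-SO)@R2(SY),P[:,2]]
def q(n,i):
    if i.sum():print(n,i.sum(),np.percentile(S[i],[3,50,97],axis=0).round(4).tolist())
q('rib',(abs(S[:,0])<.05)&(abs(S[:,1]+.085)<.03)&(S[:,2]>.18)&(S[:,2]<.195))
q('barL',(abs(S[:,0])<.02)&(S[:,2]>.105)&(S[:,2]<.125)&(S[:,1]>.022)&(S[:,1]<.06))
q('barR',(abs(S[:,0])<.02)&(S[:,2]>.105)&(S[:,2]<.125)&(S[:,1]<-.027)&(S[:,1]>-.06))
E
```

```text
[ 0.5468 -0.0452  0.2511] [ 3.1415  0.0014 -0.1124] 24.65
to rib [[np.float64(0.0004), np.float64(-0.001), np.float64(0.0811), np.float64(-0.0154)]]
rib 1323 [[-0.0294, -0.0902, 0.1843], [-0.0018, -0.0847, 0.1875], [0.0236, -0.0792, 0.1891]]
barL 186 [[-0.0015, 0.0226, 0.1078], [0.0017, 0.034, 0.1158], [0.0042, 0.045, 0.1173]]
barR 267 [[-0.0021, -0.053, 0.1068], [0.0017, -0.0402, 0.1161], [0.0039, -0.0278, 0.1178]]
```

Emit:
servo_tool --pt "35 0 0 0.02 0 0 -0.015" --pt "35 0 0 0.03 0 0 0" --pt "35 0 0 0.025 0 0 0" --pt "35 0 0 0.006 0 0 0" --pt "0 0 0 0 0 0 0" --pt "0 0 0 0 0 0 0" --pt "0 0 0 0 0 0 0" --pt "0 0 0 0 0 0 0" --force 15

```text
time_s: 25.65
ee_pos: [0.5477, -0.0445, 0.1719]
eef_rot: [3.141, -0.002, -0.082]
force: [-1.2, -0.7, 6.4]
grip_width: 0.0116
grip_force: 15.0
```

Emit:
servo_tool --pt "0 0 -0.008 0 0 0 0" --pt "0 0 -0.015 0 0 0 0" --pt "0 0 -0.016 0 0 0 0" --pt "0 0 -0.016 0 0 0 0" --pt "0 0 -0.016 0 0 0 0" --pt "0 0 -0.016 0 0 0 0" --pt "0 0 -0.016 0 0 0 0" --pt "0 0 -0.012 0 0 0 0"

```text
time_s: 26.65
ee_pos: [0.5586, 0.0708, 0.1719]
eef_rot: [-3.141, -0.006, -0.082]
force: [14.4, -3.0, 1.1]
grip_width: 0.0116
grip_force: 15.0
```

Emit:
servo_tool --pt "0 0 -0.008 0 0 0 0" --pt "0 0 -0.005 0 0 0 0" --pt "0 0 -0.004 0 0 0 0" --pt "0 0 -0.002 0 0 0 0" --pt "0 0 0 0 0 0 0" --pt "0 0 0 0 0 0 0" --pt "0 0 0 0 0 0 0" --pt "0 0 0 0 0 0 0"

```text
time_s: 27.65
ee_pos: [0.56, 0.0862, 0.1718]
eef_rot: [3.137, -0.005, -0.083]
force: [11.2, -21.9, 2.6]
grip_width: 0.0122
grip_force: 14.9
```

Emit:
servo_tool --pt "35 0 0 0 0 0 0" --pt "35 0 0 0 0 0 0" --pt "35 0 0 0 0 0 0" --pt "35 0 0 -0.02 0 0 0" --pt "35 0 0 -0.04 0 0 0" --pt "35 0 0 -0.05 0 0 0" --pt "35 0 0 -0.03 0 0 0" --pt "35 0 0 0 0 0 0"

```text
time_s: 28.65
ee_pos: [0.5587, 0.0894, 0.313]
eef_rot: [-3.141, -0.004, -0.082]
force: [0.2, -0.7, -1.0]
grip_width: 0.0328
grip_force: 0.0
```

```bash
python3 - <<'E'
from h import *
np.set_printoptions(precision=4,suppress=True)
c=snap('wrist','w10');o=ctrl.get_obs();e=o['ee_pos'];print(e,o['time_s'],o['force'])
P=fcloud(c)[:300].reshape(-1,3);S=np.c_[(P[:,:2]-SO)@R2(SY),P[:,2]];T=np.c_[(P[:,:2]-RO)@R2(RY),P[:,2]]
def q(n,i,S=S):
    if i.sum():print(n,i.sum(),np.percentile(S[i],[3,50,97],axis=0).round(4).tolist())
q('rib',(abs(S[:,0])<.05)&(abs(S[:,1]-.05)<.03)&(S[:,2]>.18)&(S[:,2]<.195))
q('bar',(abs(S[:,0])<.02)&(S[:,2]>.105)&(S[:,2]<.125)&(abs(S[:,1])<.06))
for x in(-.06,0,.06):q(x,(abs(T[:,0]-x)<.02)&(abs(T[:,1])<.055)&(T[:,2]>.109)&(T[:,2]<.135),T)
cv2.imwrite('pics/w10z.png',cv2.imread('pics/w10.png'))
E
```

```text
[0.5583 0.0894 0.311 ] 28.7 [-0.112   0.9286 -0.268 ]
rib 879 [[-0.0298, 0.0408, 0.1837], [-0.0024, 0.0462, 0.1876], [0.0233, 0.0516, 0.1891]]
-0.06 79 [[-0.0586, 0.0205, 0.1107], [-0.0569, 0.0386, 0.1162], [-0.0557, 0.0486, 0.1197]]
0 571 [[-0.0032, -0.0485, 0.1126], [0.0009, -0.006, 0.1195], [0.003, 0.0472, 0.1332]]
```

View pics/w10z.png

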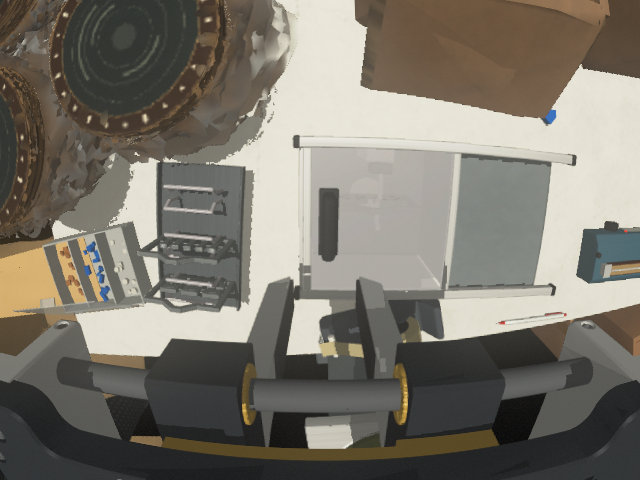

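```bash
python3 -c "
from station import ctrl;print(ctrl.hand_in())"
```

```text
the job is handed in; nothing more can be done
None
```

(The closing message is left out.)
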